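# Mount the autosampler carousel and put its cover on

### The arm

A 6-joint arm with a two-finger parallel gripper is mounted at the origin on the work surface. World frame = base frame: x ahead of the robot, y to its left, z up, the work surface at z = 0. Lengths are in m, angles in rad, forces in N, time in s.
With the tool pointing down it reaches from about 0.375 to 0.9 m from the base axis. Payload 3.1 kg.
Tool frame: the origin (TCP) lies on the centre line of the jaws, within the pads' length; the fingertips stand 14 mm ahead of it and the grasp point (between the pads) lies 5 mm behind it; y points along the fingers, z is the direction in which the jaws open and shut, and the axes are right-handed (so a half turn about y gives the same grasp; the last joint's range is limited). The gripper opens to 87 mm and grips with 3 to 60 N. Pads are 19 mm wide; open, the fingers measure 117 mm over their backs; the gripper's body (75 mm by 190 mm) begins 51 mm behind the grasp point.
Start: joints at [-1.387, 0.527, 1.433, -0, 1.181, -0.178], TCP at [0.222, -0.584, 0.237] pointing down, gripper open.
Joint ranges: [-3.08, 3.08], [-0.75, 2.2], [0.22, 2.44], [-1.43, 4.57], [0, 2.65], [-2.85, 2.85]. Speed limits (rad/s): [2.79, 2.79, 3.14, 3.14, 3.14, 3.14].

### API

Orientations are given as a unit quaternion [x, y, z, w].
In Python, from rig import robot, vision gives the robot as it stands.
- The arm moves only by the shell command python3 -m crank 'ROWS' [FORCE]. ROWS is JSON, a list of rows, each a list of 7 numbers: the shift along the tool's x, y, z as a fraction of full scale, then the turn, a rotation vector about the tool's x, y, z as a fraction of full scale, then the gripper command: -1 is shut, 1 is fully open, values between are in proportion. In form: [[x, y, z, wx, wy, wz, grip], ...]. A call has 1 to 10 rows; each row is the pose to reach, as a shift and turn from the pose commanded when the call began, along the tool's axes at that moment, turning the shorter way round; what a row does not reach only later rows make up. Full scale, the value 1, is 50 cm for a shift and pi rad for a turn. A row lasts 1/8 s, in which the tool goes at most 62.5 mm and 10.7 degrees, less where a joint would pass 70% of its speed; a pose out of reach is approached as far as the arm can. A call with a number of a shift or a turn outside -1 to 1 is refused whole. A call with a gripper value outside its range is refused whole. The fingers move at their own pace and stop on an object; FORCE is the grip in N (left out, the last holds). Time passes only in rows, so rows that repeat a pose let the fingers close. It gives the time, the measured TCP pose, the force and the opening at its end, in the units of the state.
- robot.get_obs(): the state, without advancing time (a new reading comes with each control period).
- vision.camera(name): name is "side" or "top" or "wrist"; returns the picture (420x560x3 uint8, blue, green, red); there is no depth.
- vision.camera_info(name): a dict with "vfov" (degrees; the focal length in pixels is half the picture's height over the tangent of half this angle, whatever the lens; pixels are square), "cx", "cy" (the principal point, pixels), "world_from_camera" (4x4, takes a point from camera to world coordinates); the wrist camera has in their place "tool_from_camera" (4x4, takes a point from camera to tool coordinates, whose origin is the TCP and whose axes are the tool frame's). Camera axes: x right, y up, looking along -z (the intrinsics and any distortion apply to the point x, -y, -z); pixel columns grow to the right and rows downward; lengths in m; the calibration is good to about 2 mm. A picture is of the moment at which its call begins: read the wrist's pose just before it. camera_info takes no time and is no camera call.
- robot.hand_in(): hands the job in, once; it reports no verdict.
The state is a dict: "time": time; "q": joint angles; "joint_velocities": joint speeds; "joint_torque": joint torques, N m; "position": TCP position; "tool_rot": TCP orientation; "ft_force": force on the tool from outside, world axes, zero at the start; "moment": the same for the moment, N m; "grip_width": finger opening in m.
Only numpy, scipy, OpenCV 4.12 (cv2) and the standard library are available. Lean on these libraries where they do the work, as an engineer would, in place of code of your own. Each camera call takes 0.05 s, during which the arm holds its last target.

### The job

Get the autosampler ready to run: mount the loaded sample carousel by sliding its hub down over the spindle until it sits fully on the turntable, then close up with the dust cover, seated all round on the ledge of the bowl. Keep the carousel level the whole time so that no cup spills, lower both parts home in the gripper rather than dropping them, and leave the other things on the bench where they are.

Things in the scene. Friction and masses are not known exactly. Their poses are not given: they have to be found in the camera images.
- autosampler: Fixed light-grey instrument box, 290 mm deep (its x from -120 to +170 mm), 250 mm wide, deck 70 mm above the bench; a round white bowl on the deck is centred on the spindle. Origin: on the bench under the spindle axis, z up, -x the front. A parked sampling probe (tower, black arm; top 158 mm above the bench) stands along the back edge, at least 130 mm from the spindle axis.
- spindle_tip (a point): Top of the upright steel spindle in the middle of the bowl, 180 mm above the bench. The spindle is 21 mm in diameter and stands 95 mm above the turntable; its last 17 mm taper to 8 mm.
- turntable (a point): Centre of the black rubber turntable face (110 mm diameter) at the foot of the spindle, 85 mm above the bench. The carousel's underside comes to rest here. The turntable does not turn.
- ledge (a point): On the spindle axis, at the height of the round ledge outside the bowl, 110 mm above the bench. Below it the bowl is 216 mm across; above it a collar, 192 mm tapering to 185 mm across, rises 16 mm more. Inside, the collar is 174 mm across: the carousel clears it by 6 mm. The cover's lower edge rests on the ledge, around the collar.
- carousel: Loose sample carousel, about 0.4 kg: grey drum 162 mm across, 40 mm high, with a ring of small white cups in its top (4 mm higher, all over 60 mm from the axis). In its middle an upright white hub sleeve to grip from above: 40 mm outside diameter, top 90 mm above the underside, 25 mm bore right through. Stands upright on the bench. Origin: on the bore axis at the underside; z up.
- hub_top (a point): Centre of the hub sleeve's upper end, 90 mm above the carousel's underside.
- cover: Loose see-through grey dust cover, about 0.3 kg: round hood 210 mm across, 80 mm high, open below, wall 4 mm (202 mm inside: about 5 mm play round the bowl's collar), with a plain grey knob, 34 mm diameter and 38 mm tall, on its flat top. Seated, it clears a fully seated carousel and the spindle. Stands on the bench, knob up. Origin: on its axis at the lower edge; z up.
- knob (a point): Middle of the cover's knob, on the axis, 103 mm above the cover's lower edge and 15 mm below the knob's top.
- vial_block: Bystander: cream foam block for vials, 160 x 100 x 45 mm, loose. Origin: centre of its underside.
- jar: Bystander: glass jar with red screw cap, 84 mm across, 130 mm high, loose. Origin: centre of its underside.
- wash_bottle: Bystander: white wash bottle with a bent spout, 68 mm across, 200 mm high, loose. Origin: centre of its underside.
Not all that is in view belongs to the job. What is shaped like the cover but purple or red is not meant. What is shaped like the carousel but red is not meant.

How it is judged:
On the way, in this order (a step that is already met when the one before it is completed fails the run):
1. the carousel is down over the spindle, within 12 mm of the turntable, still held by the gripper (z of carousel in the frame of turntable below 0.012 m and horizontal distance between carousel and turntable below 0.006 m and contact force between the fingers and carousel above 0.5 N).
2. the carousel sits fully on the turntable and is released (z of carousel in the frame of turntable below 0.004 m and horizontal distance between carousel and turntable below 0.005 m and contact force between the fingers and carousel below 0.1 N), for 0.1 s.
3. the cover is over the bowl, its lower edge within 15 mm of the ledge, still held by the gripper (z of cover in the frame of ledge below 0.015 m and horizontal distance between cover and ledge below 0.012 m and contact force between the fingers and cover above 0.5 N).
At the end, for the whole second after the job is handed in: The carousel is on the spindle, upright within 3 degrees, underside within 4 mm of the turntable face, axis within 5 mm; the cover stands level within 2 degrees, lower edge within 4 mm of the ledge, axis within 10 mm of the spindle's; both are let go and at rest (z of carousel in the frame of turntable between -0.004 and 0.004 m and horizontal distance between carousel and turntable below 0.005 m and angle between carousel's own z axis and vertical below 0.05 rad and z of cover in the frame of ledge between -0.004 and 0.004 m and horizontal distance between cover and ledge below 0.01 m and angle between cover's own z axis and vertical below 0.04 rad and linear speed of each of carousel, cover below 0.02 m/s); the robot touches nothing.
It fails at once if the carousel is tipped by more than 20 degrees (angle between carousel's own z axis and vertical above 0.35 rad).
It fails at once if a bystander is pushed more than 20 mm away or tipped over (distance of any of vial_block, jar, wash_bottle from where it was at the start of the episode above 0.02 m or angle between any of jar, wash_bottle's own z axis and vertical above 0.5 rad).
It also fails if it takes over 69 s, if anything falls off the work surface, if the arm or the gripper's body presses on something with over 40 N, if the wrist force passes 120 N, or if a joint passes its speed limit or range.

## Working session

There is one attempt and no reset: what is moved stays moved. The work goes in short steps, Python scripts to look and compute and a shell command to move; the robot and the scene stay as the last step left them, time stands still between calls to the robot, and variables do not carry over. Pictures are saved under pics/ and viewed, and the job is handed in when it is done.

```bash
ls; mkdir -p pics; python3 - <<'E'
from rig import robot, vision
import cv2, numpy as np
o=robot.get_obs(); print({k:np.round(v,3).tolist() for k,v in o.items()})
for n in ["side","top","wrist"]:
    im=vision.camera(n); cv2.imwrite(f"pics/{n}0.png",im); print(n,{k:(np.round(v,4).tolist()) if not isinstance(v,str) else v for k,v in vision.camera_info(n).items()})
E
```

```text
pics
{'time': 0.0, 'q': [-1.387, 0.528, 1.434, 0.0, 1.181, -0.178], 'joint_velocities': [-0.001, -0.0, 0.002, -0.001, 0.0, -0.002], 'joint_torque': [0.001, -44.004, -17.659, 0.063, 0.058, -0.0], 'position': [0.222, -0.584, 0.236], 'tool_rot': [-0.128, 0.696, -0.695, 0.128], 'ft_force': [-0.206, -0.136, -1.787], 'moment': [-0.012, -0.058, -0.017], 'grip_width': 0.087}
side {'vfov': 44.9663, 'cx': 273.4536, 'cy': 201.0004, 'world_from_camera': [[-0.9172, 0.2336, -0.3227, -0.1078], [-0.3978, -0.4931, 0.7737, 1.3535], [0.0216, 0.838, 0.5452, 1.0764], [0.0, 0.0, 0.0, 1.0]]}
top {'vfov': 46.6781, 'cx': 278.9323, 'cy': 213.2272, 'world_from_camera': [[-0.0367, 0.979, -0.2003, 0.1576], [-0.9993, -0.0367, 0.0037, 0.0074], [-0.0037, 0.2003, 0.9797, 1.7336], [0.0, 0.0, 0.0, 1.0]]}
wrist {'vfov': 63.1744, 'cx': 274.6539, 'cy': 209.9284, 'tool_from_camera': [[0.0002, -0.9667, -0.2561, -0.0704], [0.0006, 0.2561, -0.9667, -0.1476], [1.0, 0.0001, 0.0006, -0.0006], [0.0, 0.0, 0.0, 1.0]]}
```

View pics/side0.png

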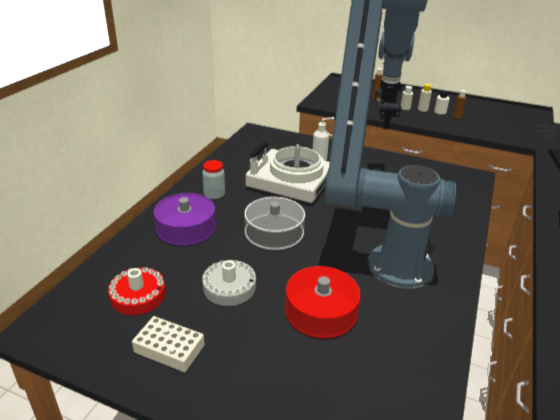

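View pics/top0.png

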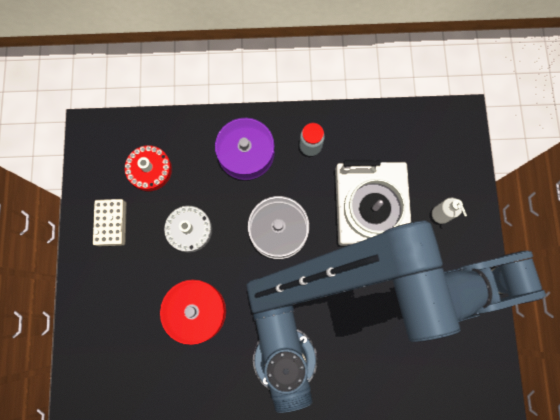

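View pics/wrist0.png

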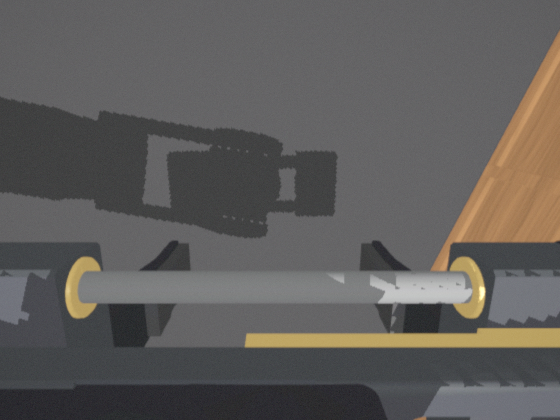

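The top view has the grey carousel near (187,228), the clear cover near (278,227), and the autosampler near (375,207). The side view has the carousel at (229,280), the cover at (275,222) and the spindle at (297,155). I'll zoom in and measure.

```bash
cat > h.py <<'E'
import numpy as np, cv2
from rig import robot, vision
from scipy.spatial.transform import Rotation as R
def ray(name,u,v,obs=None):
    i=vision.camera_info(name); f=210/np.tan(np.radians(i['vfov'])/2)
    d=np.array([(u-i['cx'])/f,-(v-i['cy'])/f,-1.])
    if name=='wrist':
        T=np.array(i['tool_from_camera']); W=np.eye(4); W[:3,:3]=R.from_quat(obs['tool_rot']).as_matrix(); W[:3,3]=obs['position']; T=W@T
    else: T=np.array(i['world_from_camera'])
    return T[:3,3],T[:3,:3]@d
def onz(name,u,v,z,obs=None):
    o,d=ray(name,u,v,obs); return o+d*(z-o[2])/d[2]
def tri(a,b):
    A=np.zeros((3,3));B=np.zeros(3)
    for o,d in (a,b):
        d=d/np.linalg.norm(d);P=np.eye(3)-np.outer(d,d);A+=P;B+=P@o
    return np.linalg.solve(A,B)
def proj(name,p,obs=None):
    i=vision.camera_info(name); f=210/np.tan(np.radians(i['vfov'])/2)
    T=np.array(i['world_from_camera']) if name!='wrist' else None
    if T is None:
        W=np.eye(4); W[:3,:3]=R.from_quat(obs['tool_rot']).as_matrix(); W[:3,3]=obs['position']; T=W@np.array(i['tool_from_camera'])
    c=np.linalg.inv(T)@np.append(p,1); return i['cx']+f*c[0]/-c[2], i['cy']-f*c[1]/-c[2]
E
python3 - <<'E'
import cv2,numpy as np
def crop(n,out,u0,v0,u1,v1,s):
    im=cv2.imread(f'pics/{n}.png')[v0:v1,u0:u1]; return cv2.resize(im,None,fx=s,fy=s,interpolation=cv2.INTER_NEAREST)
a=crop('top0','',155,190,255,265,4);b=crop('top0','',235,190,335,265,4);c=crop('top0','',330,155,430,230,4);d=crop('side0','',195,120,345,307,2)
d=cv2.resize(d,(400,300)) if 0 else d
cv2.imwrite('pics/t1.png',np.vstack([np.hstack([a,b]),np.hstack([c,np.zeros_like(c)])]))
cv2.imwrite('pics/s1.png',crop('side0','',195,120,345,310,3))
E
```

```text
(no output)
```

View pics/t1.png

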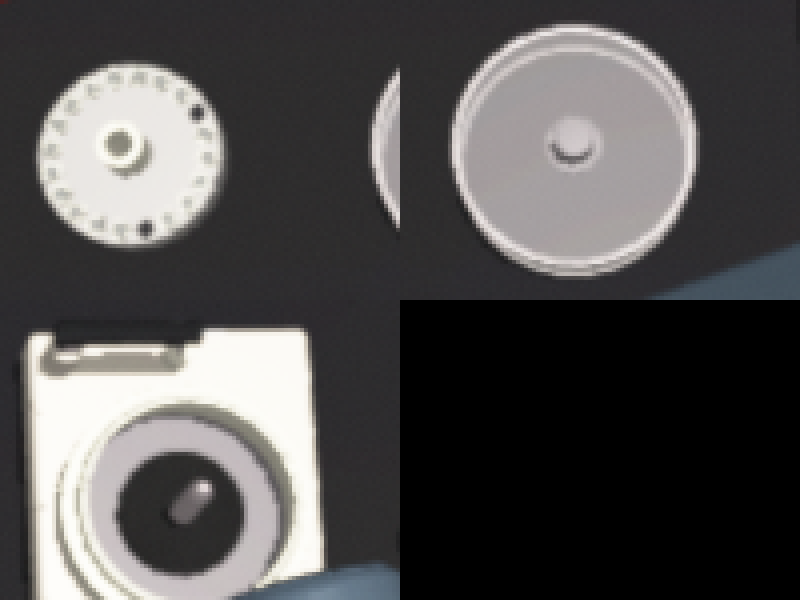

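View pics/s1.png

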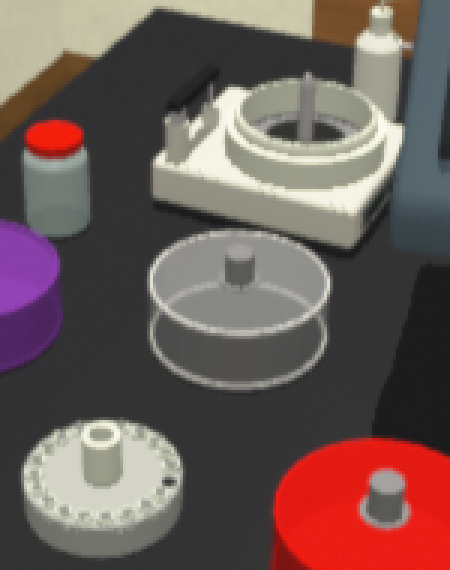

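```bash
python3 - <<'E'
from h import *
for n,t,s,z in [('hub',(184.6,225.4),(228.7,264.8),.09),('knobtop',(278.3,223.8),(274.8,202.7),.118),('spindle',(380.6,201.4),(297.2,145),.18)]:
    print(n,onz('top',*t,z).round(3),onz('side',*s,z).round(3),tri(ray('top',*t),ray('side',*s)).round(3))
p=onz('top',374.7,208,.085);print('tt',p.round(3))
for n,u,v,z in [('jar',312,131,.13),('wb',452,207,.17),('vial',109,222,.045),('red car',146,163,.09),('red cov',192,312,.118),('purple',244,145,.118)]: print(n,onz('top',u,v,z).round(3))
# autosampler edges
E
```

```text
hub [0.463 0.326 0.09 ] [0.458 0.331 0.09 ] [0.462 0.326 0.086]
knobtop [0.452 0.005 0.118] [0.451 0.001 0.118] [0.45  0.004 0.12 ]
spindle [ 0.502 -0.332  0.18 ] [ 0.498 -0.327  0.18 ] [ 0.502 -0.333  0.176]
tt [ 0.501 -0.331  0.085]
jar [ 0.773 -0.125  0.13 ]
wb [ 0.477 -0.567  0.17 ]
vial [0.494 0.602 0.045]
red car [0.692 0.463 0.09 ]
red cov [0.171 0.296 0.118]
purple [0.735 0.114 0.118]
```

Both views agree to about 5 mm and with the known heights. I'll move the wrist over the carousel for a closer look.

```bash
cat >> h.py <<'E'
def go(*targets):
    o=robot.get_obs(); M=R.from_quat(o['tool_rot']).as_matrix()
    for t in targets: print('shift',(M.T@(np.array(t)-o['position'])/0.5).round(4))
    # turn that makes tool y exactly down
    ax=np.cross(M[:,1],[0,0,-1]); print('level turn',(M.T@ax/np.pi).round(4))
E
python3 - <<'E'
from h import *
print(R.from_quat(robot.get_obs()['tool_rot']).as_matrix().round(3))
go((.36,-.45,.3),(.45,0,.3),(.46,.326,.3))
E
```

```text
[[-0.935 -0.     0.355]
 [-0.355  0.002 -0.935]
 [-0.    -1.    -0.002]]
shift [-0.3535 -0.1281 -0.1522]
shift [-0.8412 -0.1266 -0.9298]
shift [-1.0912 -0.1256 -1.5323]
level turn [ 0.0005  0.     -0.0001]
```

```bash
python3 -m crank '[[-0.1,-0.126,-0.05,0,0,0,1],[-0.4,-0.126,-0.2,0,0,0,1],[-0.55,-0.126,-0.4,0,0,0,1],[-0.65,-0.126,-0.6,0,0,0,1],[-0.75,-0.126,-0.75,0,0,0,1],[-0.84,-0.126,-0.93,0,0,0,1],[-0.84,-0.126,-0.93,0,0,0,1],[-0.84,-0.126,-0.93,0,0,0,1],[-0.84,-0.126,-0.93,0,0,0,1],[-0.84,-0.126,-0.93,0,0,0,1]]' 30
python3 - <<'E'
from h import *
o=robot.get_obs();print(o['time'],o['q'].round(3) if hasattr(o['q'],'round') else o['q'])
go((.45,0,.3),(.46,.326,.3))
E
```

```text
time: 1.4
position: [0.4413, -0.0308, 0.2992]
tool_rot: [0.127, -0.695, 0.696, -0.128]
ft_force: [0.5, 0.5, 0.5]
grip_width: 0.0866
1.4 [-0.323  0.195  1.784 -0.     1.161  0.885]
shift [-0.0381 -0.0017 -0.0514]
shift [-0.288  -0.0018 -0.6539]
level turn [-0.0001  0.     -0.0001]
```

```bash
python3 -m crank '[[-0.06,-0.0,-0.12,0,0,0,1],[-0.11,-0.0,-0.24,0,0,0,1],[-0.16,-0.0,-0.36,0,0,0,1],[-0.21,-0.0,-0.48,0,0,0,1],[-0.26,-0.0,-0.6,0,0,0,1],[-0.288,0,-0.654,0,0,0,1],[-0.288,0,-0.654,0,0,0,1],[-0.288,0,-0.654,0,0,0,1],[-0.288,0,-0.654,0,0,0,1],[-0.288,0,-0.654,0,0,0,1]]' 30
python3 - <<'E'
from h import *
o=robot.get_obs();im=vision.camera('wrist');cv2.imwrite('pics/w1.png',im);t=vision.camera('top');cv2.imwrite('pics/top1.png',t);s=vision.camera('side');cv2.imwrite('pics/side1.png',s)
print(o['position'],np.round(o['q'],3)); print([proj('wrist',(.461,.327,z),o) for z in (.04,.09)])
cv2.imwrite('pics/t2.png',cv2.resize(t[140:260,320:480],None,fx=5,fy=5,interpolation=cv2.INTER_NEAREST))
E
```

```text
time: 2.65
position: [0.4599, 0.3229, 0.2992]
tool_rot: [0.127, -0.696, 0.696, -0.127]
ft_force: [0.5, 0.1, -0.3]
grip_width: 0.0873
[0.45989664 0.32293526 0.29923089] [ 0.413  0.374  1.515 -0.     1.253  1.623]
[(np.float64(272.48302830204995), np.float64(177.89082025118427)), (np.float64(272.17202407032755), np.float64(185.69079755706375))]
```

View pics/w1.png

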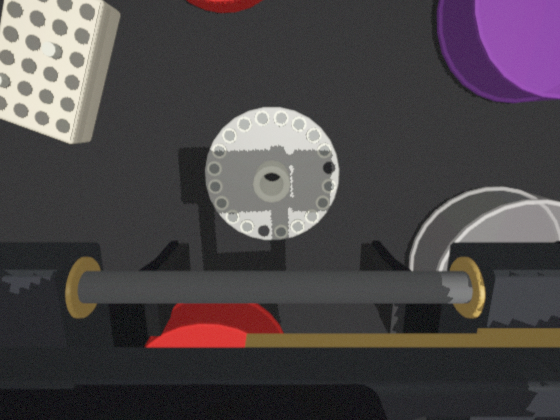

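View pics/t2.png

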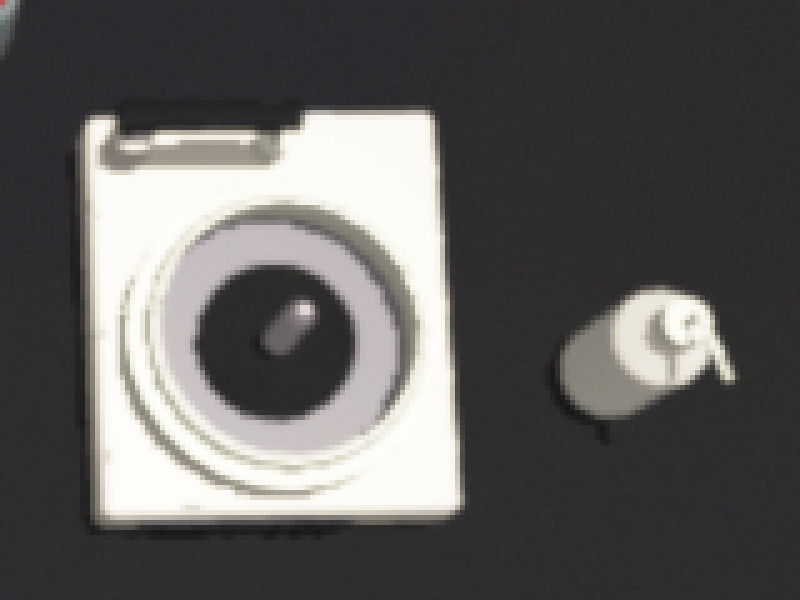

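Wrist view: the hub top is around (272,182), and the drum circle spans 206–339 by 107–240. The top view is now clear of the arm, with the turntable disc around crop (275,341).

```bash
python3 - <<'E'
from h import *
o=robot.get_obs()
print('hub w',onz('wrist',272,182.5,.09,o).round(4),'drum w',onz('wrist',272.5,173.5,.04,o).round(4))
im=cv2.imread('pics/top1.png'); g=cv2.cvtColor(im,cv2.COLOR_BGR2GRAY)
# turntable disc: dark blob inside bowl
m=(g[140:260,320:480]<75).astype(np.uint8); n,l,st,c=cv2.connectedComponentsWithStats(m)
for i in range(1,n):
    if 100<st[i,4]<3000:
        cn=cv2.findContours((l==i).astype(np.uint8),cv2.RETR_EXTERNAL,cv2.CHAIN_APPROX_NONE)[0][0]
        e=cv2.fitEllipse(cn); u,v=e[0][0]+320,e[0][1]+140; print(st[i],e,'tt',onz('top',u,v,.085).round(4))
print('tip',onz('top',320+305/5-.4,140+308/5-.4,.18).round(4))
go((.463,.3255,.2),(.463,.3255,.063))
E
```

```text
hub w [0.4642 0.3289 0.09  ] drum w [0.4661 0.3294 0.04  ]
[ 39  53  32  30 659] ((54.68867492675781, 67.89705657958984), (28.97916603088379, 30.25284194946289), 101.9930191040039) tt [ 0.501 -0.331  0.085]
tip [ 0.5029 -0.3325  0.18  ]
shift [-0.0071  0.1985 -0.0017]
shift [-0.0071  0.4725 -0.0017]
level turn [ 0.     -0.     -0.0001]
```

```bash
python3 -m crank '[[-0.011,0.12,-0.0066,0,0,0,1],[-0.011,0.24,-0.0066,0,0,0,1],[-0.011,0.33,-0.0066,0,0,0,1],[-0.011,0.40,-0.0066,0,0,0,1],[-0.011,0.45,-0.0066,0,0,0,1],[-0.011,0.472,-0.0066,0,0,0,1],[-0.011,0.472,-0.0066,0,0,0,1],[-0.011,0.472,-0.0066,0,0,0,1]]' 30
python3 -m crank '[[0,0,0,0,0,0,0.2],[0,0,0,0,0,0,-0.1],[0,0,0,0,0,0,-0.3],[0,0,0,0,0,0,-1],[0,0,0,0,0,0,-1],[0,0,0,0,0,0,-1],[0,0,0,0,0,0,-1],[0,0,0,0,0,0,-1]]' 30
python3 -m crank '[[0,-0.01,0,0,0,0,-1],[0,-0.03,0,0,0,0,-1],[0,-0.05,0,0,0,0,-1],[0,-0.06,0,0,0,0,-1],[0,-0.06,0,0,0,0,-1],[0,-0.06,0,0,0,0,-1]]' 30
python3 - <<'E'
from h import *
o=robot.get_obs();im=vision.camera('wrist');cv2.imwrite('pics/w2.png',im);s=vision.camera('side');cv2.imwrite('pics/side2.png',s)
print(o['position'],np.round(o['ft_force'],2),np.round(o['moment'],3))
E
```

```text
time: 3.8
position: [0.4646, 0.3295, 0.0642]
tool_rot: [-0.127, 0.696, -0.695, 0.128]
ft_force: [-0.0, -0.4, 0.5]
grip_width: 0.0872
time: 4.8
position: [0.4637, 0.329, 0.063]
tool_rot: [0.128, -0.695, 0.696, -0.127]
ft_force: [-0.7, -0.8, 0.3]
grip_width: 0.0394
time: 5.55
position: [0.4635, 0.329, 0.093]
tool_rot: [0.128, -0.695, 0.696, -0.127]
ft_force: [-0.3, -0.2, -4.6]
grip_width: 0.0397
[0.46347323 0.32903875 0.09299833] [-0.31 -0.16 -4.57] [ 0.    -0.052 -0.016]
```

View pics/w2.png

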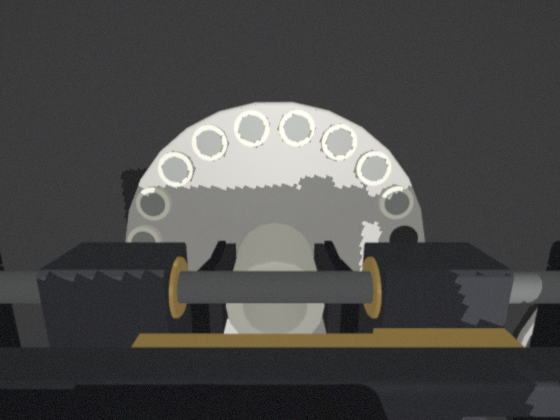

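View pics/side2.png

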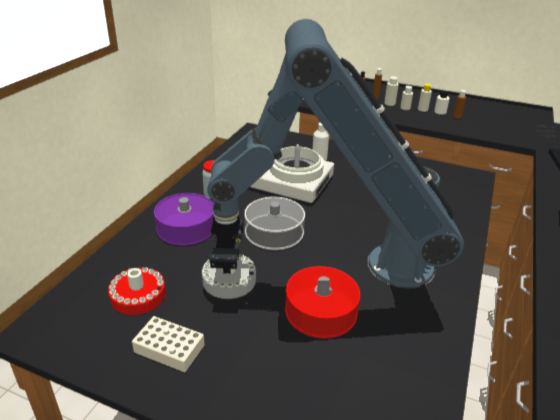

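```bash
cat > drum.py <<'E'
from h import *
def drum(im,o,dz):  # circle fit of drum top edge, world, dz= drum top above TCP
    g=cv2.GaussianBlur(cv2.cvtColor(im,cv2.COLOR_BGR2GRAY),(3,3),0)
    pts=[]
    for a in np.radians(np.arange(195,345,3)):
        r=np.arange(110,185,.5); u=275+r*np.cos(a); v=250+r*np.sin(a)
        p=cv2.remap(g,u.astype(np.float32)[None],v.astype(np.float32)[None],cv2.INTER_LINEAR)[0].astype(float)
        k=np.where(p>85)[0]
        if len(k): 
            k=k[-1]; pts.append(onz('wrist',u[k],v[k],o['position'][2]+dz,o)[:2])
    P=np.array(pts); A=np.c_[2*P,np.ones(len(P))]; 
    for _ in range(4):
        s=np.linalg.lstsq(A,(P**2).sum(1),rcond=None)[0]; r=np.sqrt(s[2]+s[:2]@s[:2]); e=np.hypot(*(P-s[:2]).T)-r
        k=abs(e)<max(2*np.median(abs(e)),.0005); P,A=P[k],A[k]
    M=R.from_quat(o['tool_rot']).as_matrix(); d=np.append(s[:2]-o['position'][:2],0)
    print('centre',s[:2].round(4),'r',r.round(4),len(P),'in tool',(M.T@d).round(4)); return s[:2]
E
python3 - <<'E'
from drum import *
drum(cv2.imread('pics/w2.png'),robot.get_obs(),.040-.063)
go((.4635,.329,.285),(.48,0,.285),(.502,-.332,.285))
E
```

```text
centre [0.4628 0.3295] r 0.0796 50 in tool [ 0.0004  0.     -0.0006]
shift [ 2.000e-04 -3.845e-01  1.000e-04]
shift [ 0.2028 -0.3843  0.6269]
shift [ 0.3974 -0.3841  1.2633]
level turn [-0.      0.      0.0002]
```

```bash
python3 -m crank '[[0,-0.06,0,0,0,0,-1],[0,-0.14,0,0,0,0,-1],[0,-0.22,0,0,0,0,-1],[0,-0.3,0,0,0,0,-1],[0,-0.36,0,0,0,0,-1],[0,-0.385,0,0,0,0,-1],[0,-0.385,0,0,0,0,-1]]' 40
python3 - <<'E'
from h import *
go((.43,0,.285),(.394,-.373,.285))
E
```

```text
time: 6.52
position: [0.4636, 0.3291, 0.2855]
tool_rot: [-0.127, 0.696, -0.695, 0.128]
ft_force: [0.4, 0.1, -5.0]
grip_width: 0.0393
shift [0.2964 0.001  0.5915]
shift [6.2840e-01 8.0000e-04 1.2634e+00]
level turn [ 0.      0.     -0.0001]
```

```bash
python3 -m crank '[[0.03,0,0.06,0,0,0,-1],[0.07,0,0.14,0,0,0,-1],[0.12,0,0.23,0,0,0,-1],[0.165,0,0.32,0,0,0,-1],[0.21,0,0.41,0,0,0,-1],[0.25,0,0.50,0,0,0,-1],[0.28,0,0.56,0,0,0,-1],[0.296,0,0.5915,0,0,0,-1],[0.296,0,0.5915,0,0,0,-1]]'
python3 - <<'E'
from h import *
go((.394,-.373,.285))
E
```

```text
time: 7.65
position: [0.4293, -0.0007, 0.2841]
tool_rot: [-0.128, 0.696, -0.695, 0.125]
ft_force: [-1.1, 0.3, -4.3]
grip_width: 0.0394
shift [ 0.3283 -0.0022  0.672 ]
level turn [ 0.0007 -0.      0.0009]
```

```bash
python3 -m crank '[[0.03,0,0.06,0,0,0,-1],[0.07,0,0.14,0,0,0,-1],[0.12,0,0.23,0,0,0,-1],[0.165,0,0.32,0,0,0,-1],[0.21,0,0.41,0,0,0,-1],[0.25,0,0.50,0,0,0,-1],[0.30,0,0.6,0,0,0,-1],[0.329,0,0.672,0,0,0,-1],[0.329,0,0.672,0,0,0,-1],[0.329,0,0.672,0,0,0,-1]]'
python3 -m crank '[[0,0,0,0,0,0,-1],[0,0,0,0,0,0,-1]]'
python3 - <<'E'
from drum import *
o=robot.get_obs();im=vision.camera('wrist');cv2.imwrite('pics/w3.png',im)
print(o['position'],[np.round(proj('wrist',(.502,-.332,z),o),1) for z in (.18,.085)])
drum(im,o,.040-.063)
E
```

```text
time: 8.9
position: [0.3956, -0.3705, 0.2841]
tool_rot: [-0.128, 0.697, -0.694, 0.127]
ft_force: [-0.4, 0.6, -5.0]
grip_width: 0.0394
time: 9.15
position: [0.396, -0.3711, 0.2856]
tool_rot: [-0.128, 0.696, -0.695, 0.128]
ft_force: [0.0, -0.4, -4.3]
grip_width: 0.039
[ 0.39602716 -0.3710814   0.28555783] [array([277.6,  55.2]), array([276.9,  73.4])]
centre [ 0.4211 -0.3582] r 0.0696 27 in tool [-0.028   0.     -0.0031]
```

View pics/w3.png

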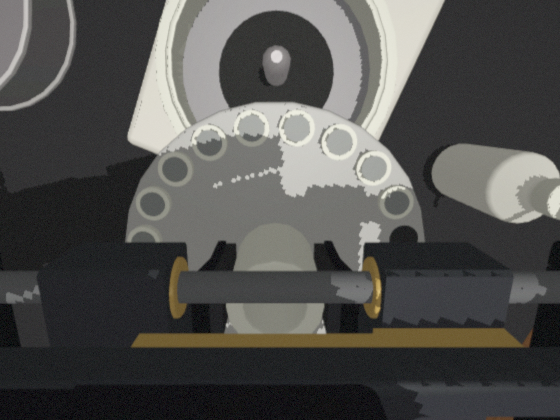

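The spindle tip is at about (277,55) and the turntable disc at about (276,71). The drum sits where it did before, with its left edge at 126 and top at 102, so it hasn't slipped. I'll measure the tip and disc more precisely.

```bash
python3 - <<'E'
from h import *
o=robot.get_obs(); im=cv2.imread('pics/w3.png'); g=cv2.cvtColor(im,cv2.COLOR_BGR2GRAY)
def rays(g,c,rs,angs,thr,up):
    pts=[]
    for a in np.radians(angs):
        r=np.arange(*rs,.25);u=c[0]+r*np.cos(a);v=c[1]+r*np.sin(a)
        p=cv2.remap(g,u.astype(np.float32)[None],v.astype(np.float32)[None],cv2.INTER_LINEAR)[0].astype(float)
        k=np.where(p>thr)[0] if up else np.where(p<thr)[0]
        if len(k): pts.append((u[k[0]],v[k[0]]))
    return np.array(pts)
def circ(P):
    A=np.c_[2*P[:,:2],np.ones(len(P))]; s=np.linalg.lstsq(A,(P[:,:2]**2).sum(1),rcond=None)[0]; r=np.sqrt(s[2]+s[:2]@s[:2]); return s[:2],r,np.hypot(*(P[:,:2]-s[:2]).T)-r
q=rays(g,(276,71),(35,75),np.arange(150,391,5),85,True)
q=q[q[:,1]<95]
W=np.array([onz('wrist',*p,.085,o) for p in q]); s,r,e=circ(W); print('turntable',s.round(4),r.round(4),abs(e).max().round(4))
# collar inner edge top 174mm at z .126
q=rays(g,(276,55),(75,110),np.r_[np.arange(175,220,4),np.arange(320,366,4)],205,True)
W=np.array([onz('wrist',*p,.126,o) for p in q]); s,r,e=circ(W); print('collar',s.round(4),r.round(4),abs(e).max().round(4))
print('tip',onz('wrist',276.8,56,.18,o).round(4))
c=im[20:110,225:335]; cv2.imwrite('pics/w3c.png',cv2.resize(c,None,fx=6,fy=6,interpolation=cv2.INTER_NEAREST))
E
```

```text
turntable [ 0.5012 -0.3316] 0.0542 0.0003
collar [ 0.5011 -0.3317] 0.0885 0.0004
tip [ 0.5014 -0.332   0.18  ]
```

View pics/w3c.png

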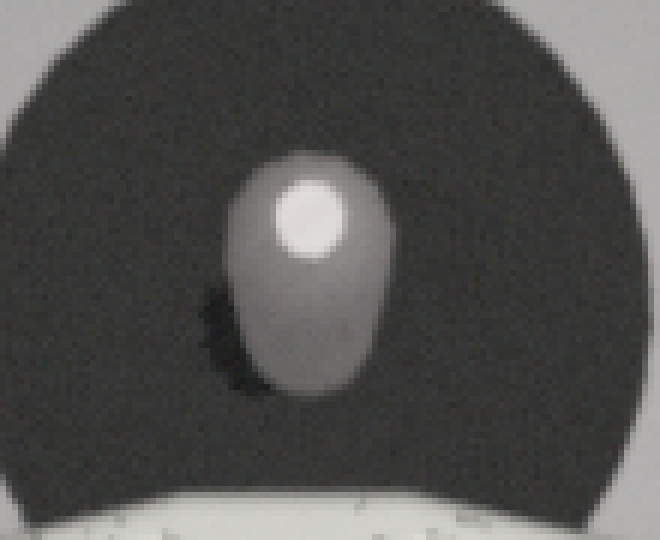

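Turntable, collar and tip all agree on a spindle axis at (0.5012, −0.3318). Next I move above it.

```bash
python3 - <<'E'
from h import *
go((.5022,-.332,.285))
E
```

```text
shift [-0.2265  0.0014  0.002 ]
level turn [ 0.0001 -0.     -0.    ]
```

```bash
python3 -m crank '[[-0.05,0,0.002,0,0,0,-1],[-0.12,0,0.002,0,0,0,-1],[-0.18,0,0.002,0,0,0,-1],[-0.215,0,0.002,0,0,0,-1],[-0.2265,0,0.002,0,0,0,-1],[-0.2265,0,0.002,0,0,0,-1],[-0.2265,0,0.002,0,0,0,-1],[-0.2265,0,0.002,0,0,0,-1]]'
python3 - <<'E'
from drum import *
o=robot.get_obs()
im=vision.camera('side');cv2.imwrite('pics/side3.png',cv2.resize(im[100:220,220:380],None,fx=5,fy=5,interpolation=cv2.INTER_NEAREST))
print(o['position'],np.round(o['ft_force'],2),np.round(o['moment'],3));go((.5022,-.332,.285),(.5022,-.332,.235))
E
```

```text
time: 10.2
position: [0.5013, -0.3335, 0.2856]
tool_rot: [-0.127, 0.696, -0.696, 0.127]
ft_force: [0.1, 0.4, -4.9]
grip_width: 0.0394
[ 0.50128011 -0.33353207  0.28564782] [ 0.13  0.37 -4.86] [-0.046  0.035 -0.044]
shift [-0.0027  0.0013 -0.0023]
shift [-0.0027  0.1013 -0.0023]
level turn [ 0.     -0.      0.0001]
```

View pics/side3.png

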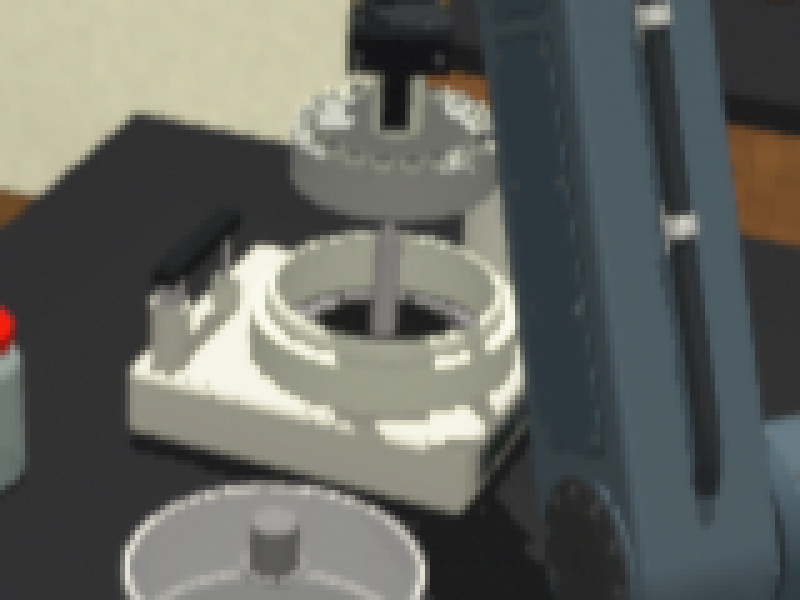

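The carousel hangs level above the spindle. I'll apply the small correction and start down slowly.

```bash
python3 -m crank '[[-0.0027,0.0,-0.0023,0,0,0,-1],[-0.0027,0.02,-0.0023,0,0,0,-1],[-0.0027,0.04,-0.0023,0,0,0,-1],[-0.0027,0.06,-0.0023,0,0,0,-1],[-0.0027,0.06,-0.0023,0,0,0,-1],[-0.0027,0.06,-0.0023,0,0,0,-1]]'
python3 - <<'E'
from h import *
go((.5022,-.332,.285))
E
python3 -m crank '[[0,0.01,0,0,0,0,-1],[0,0.02,0,0,0,0,-1],[0,0.03,0,0,0,0,-1],[0,0.04,0,0,0,0,-1],[0,0.04,0,0,0,0,-1]]'
python3 - <<'E'
from h import *
go((.5022,-.332,.235))
o=robot.get_obs();print(np.round(o['ft_force'],2),np.round(o['moment'],3))
E
```

```text
time: 11.0
position: [0.503, -0.3317, 0.2556]
tool_rot: [0.128, -0.695, 0.696, -0.128]
ft_force: [-0.3, -0.5, -4.6]
grip_width: 0.0394
shift [ 0.0017 -0.0589 -0.    ]
level turn [-0.0001  0.     -0.    ]
time: 11.62
position: [0.5025, -0.3313, 0.2349]
tool_rot: [-0.128, 0.696, -0.695, 0.127]
ft_force: [-0.2, -0.5, -3.8]
grip_width: 0.0393
shift [ 0.0011 -0.0002  0.001 ]
level turn [ 0.0004 -0.      0.0002]
[-0.22 -0.51 -3.8 ] [ 0.006 -0.016 -0.047]
```

```bash
python3 -m crank '[[0.0005,0.01,0.0005,0,0,0,-1],[0.0005,0.02,0.0005,0,0,0,-1],[0.0005,0.03,0.0005,0,0,0,-1],[0.0005,0.04,0.0005,0,0,0,-1],[0.0005,0.04,0.0005,0,0,0,-1]]'
python3 - <<'E'
from h import *
o=robot.get_obs();print(np.round(o['ft_force'],2),np.round(o['moment'],3))
im=vision.camera('side');cv2.imwrite('pics/side4.png',cv2.resize(im[100:220,220:380],None,fx=5,fy=5,interpolation=cv2.INTER_NEAREST))
E
```

```text
time: 12.25
position: [0.5024, -0.3316, 0.2149]
tool_rot: [-0.128, 0.696, -0.695, 0.127]
ft_force: [-0.8, -0.3, -4.5]
grip_width: 0.0394
[-0.83 -0.3  -4.47] [ 0.032 -0.023  0.003]
```

View pics/side4.png

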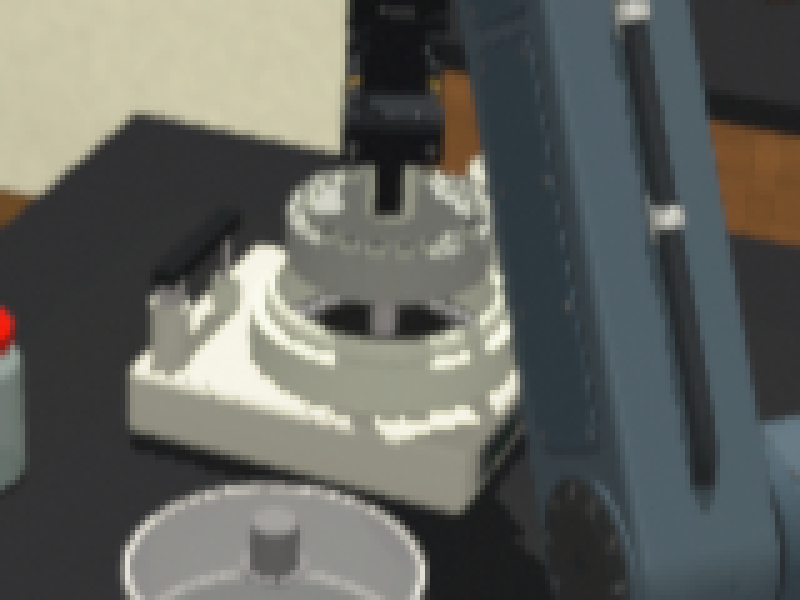

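```bash
python3 -m crank '[[0,0.015,0,0,0,0,-1],[0,0.03,0,0,0,0,-1],[0,0.045,0,0,0,0,-1],[0,0.06,0,0,0,0,-1],[0,0.075,0,0,0,0,-1],[0,0.09,0,0,0,0,-1],[0,0.105,0,0,0,0,-1],[0,0.115,0,0,0,0,-1],[0,0.12,0,0,0,0,-1],[0,0.12,0,0,0,0,-1]]'
python3 -m crank '[[0,0.004,0,0,0,0,-1],[0,0.008,0,0,0,0,-1],[0,0.012,0,0,0,0,-1],[0,0.012,0,0,0,0,-1]]'
```

```text
time: 13.55
position: [0.5027, -0.3319, 0.1555]
tool_rot: [-0.128, 0.696, -0.695, 0.128]
ft_force: [0.8, 0.4, -5.4]
grip_width: 0.0393
time: 14.05
position: [0.5026, -0.3318, 0.1494]
tool_rot: [-0.128, 0.696, -0.695, 0.127]
ft_force: [-0.3, -0.8, -5.3]
grip_width: 0.0391
```

```bash
python3 -m crank '[[0,0.002,0,0,0,0,-1],[0,0.004,0,0,0,0,-1],[0,0.004,0,0,0,0,-1]]'
python3 -m crank '[[0,0.001,0,0,0,0,-1],[0,0.002,0,0,0,0,-1],[0,0.002,0,0,0,0,-1]]'
```

```text
time: 14.42
position: [0.5028, -0.332, 0.1481]
tool_rot: [0.127, -0.695, 0.696, -0.128]
ft_force: [-1.2, 1.5, -0.5]
grip_width: 0.039
time: 14.8
position: [0.5028, -0.332, 0.148]
tool_rot: [0.127, -0.695, 0.696, -0.128]
ft_force: [-1.9, 1.6, 6.8]
grip_width: 0.0391
```

The upward contact force jumped at TCP 0.148, which is the expected seated height. I'll open and retreat.

```bash
python3 -m crank '[[0,0,0,0,0,0,0],[0,0,0,0,0,0,0.5],[0,0,0,0,0,0,0.8],[0,0,0,0,0,0,1],[0,0,0,0,0,0,1],[0,0,0,0,0,0,1]]'
python3 -m crank '[[0,-0.05,0,0,0,0,1],[0,-0.12,0,0,0,0,1],[0,-0.2,0,0,0,0,1],[0.1,-0.25,0,0,0,0,1],[0.14,-0.25,0,0,0,0,1],[0.14,-0.25,0,0,0,0,1],[0.14,-0.25,0,0,0,0,1]]'
python3 - <<'E'
from h import *
o=robot.get_obs();im=vision.camera('wrist');cv2.imwrite('pics/w5.png',im)
im=vision.camera('side');cv2.imwrite('pics/side5.png',cv2.resize(im[100:220,220:380],None,fx=5,fy=5,interpolation=cv2.INTER_NEAREST))
print(o['position'],[np.round(proj('wrist',(.5013,-.3318,z),o),1) for z in (.175,.18)])
E
```

```text
time: 15.55
position: [0.5027, -0.3319, 0.1465]
tool_rot: [-0.128, 0.696, -0.695, 0.128]
ft_force: [0.1, -0.4, 0.6]
grip_width: 0.0832
time: 16.42
position: [0.4375, -0.3562, 0.2704]
tool_rot: [-0.128, 0.696, -0.695, 0.127]
ft_force: [0.9, 0.6, -0.1]
grip_width: 0.087
[ 0.43753835 -0.35616238  0.27040114] [array([275.8, 122.7]), array([275.8, 122.8])]
```

View pics/w5.png

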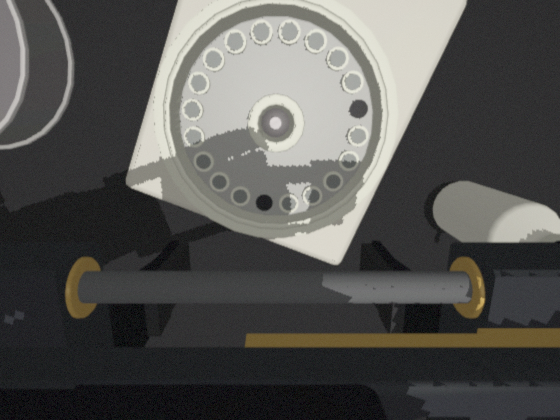

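View pics/side5.png

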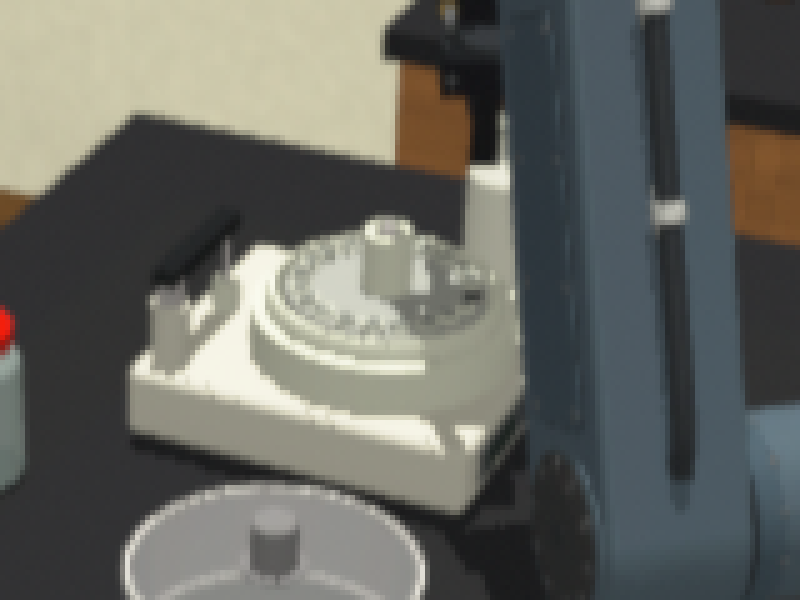

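The carousel is seated: the hub and spindle tip are concentric at about (275,122), against a predicted (275.8,122.7), and all cups are in place. Now the cover.

```bash
python3 - <<'E'
from h import *
go((.44,.0,.3))
E
```

```text
shift [-0.2573 -0.0578 -0.6642]
level turn [ 0.0006 -0.      0.    ]
```

```bash
python3 -m crank '[[0,-0.05,-0.08,0,0,0,1],[-0.04,-0.058,-0.18,0,0,0,1],[-0.08,-0.058,-0.28,0,0,0,1],[-0.13,-0.058,-0.39,0,0,0,1],[-0.18,-0.058,-0.49,0,0,0,1],[-0.22,-0.058,-0.59,0,0,0,1],[-0.25,-0.058,-0.65,0,0,0,1],[-0.257,-0.058,-0.664,0,0,0,1],[-0.257,-0.058,-0.664,0,0,0,1],[-0.257,-0.058,-0.664,0,0,0,1]]'
python3 - <<'E'
from h import *
o=robot.get_obs();im=vision.camera('wrist');cv2.imwrite('pics/w6.png',im)
print(o['position'],np.round(proj('wrist',(.451,.004,.118),o),1))
E
```

```text
time: 17.77
position: [0.4398, -0.0017, 0.3004]
tool_rot: [0.127, -0.695, 0.696, -0.127]
ft_force: [-0.6, 0.1, -0.2]
grip_width: 0.0872
[ 0.43984823 -0.00166837  0.3004255 ] [274.  180.8]
```

View pics/w6.png

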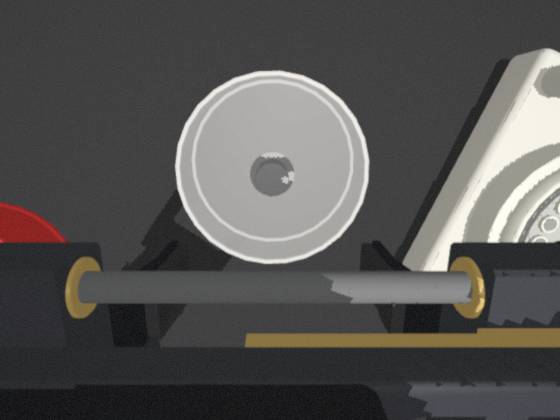

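The cover is clear of other things. Its upper rim spans 176–369 by 71–263, and the knob top is around (271,179).

```bash
python3 - <<'E'
from h import *
o=robot.get_obs()
print(onz('wrist',271.3,179,.118,o),onz('wrist',272.5,167,.08,o))
L,Rr=onz('wrist',176,167,.08,o),onz('wrist',369,167,.08,o);print(np.linalg.norm(L-Rr))
c=(onz('wrist',271.3,179,.118,o)+onz('wrist',272.5,167,.08,o))/2
go((c[0],c[1],.102))
E
```

```text
[0.45162902 0.00699208 0.118     ] [0.45813645 0.00844755 0.08      ]
0.20825459987083814
shift [-0.0351  0.3969 -0.0072]
level turn [-0.0001 -0.      0.0001]
```

```bash
python3 - <<'E'
from h import *
o=robot.get_obs()
a,b=onz('wrist',272.5,71,.08,o),onz('wrist',272.5,263,.08,o);print(np.linalg.norm(a-b),(a+b)/2)
for p in [(.4516,.007,.118),(.4555,.0085,.118)]: print(np.round(proj('wrist',p,o),1))
im=cv2.imread('pics/w6.png'); c=im[140:220,225:325]; cv2.imwrite('pics/w6c.png',cv2.resize(c,None,fx=7,fy=7,interpolation=cv2.INTER_NEAREST))
E
```

```text
0.2085070091901911 [0.45109663 0.00580214 0.08      ]
[271.3 179. ]
[271.2 174.8]
```

View pics/w6c.png

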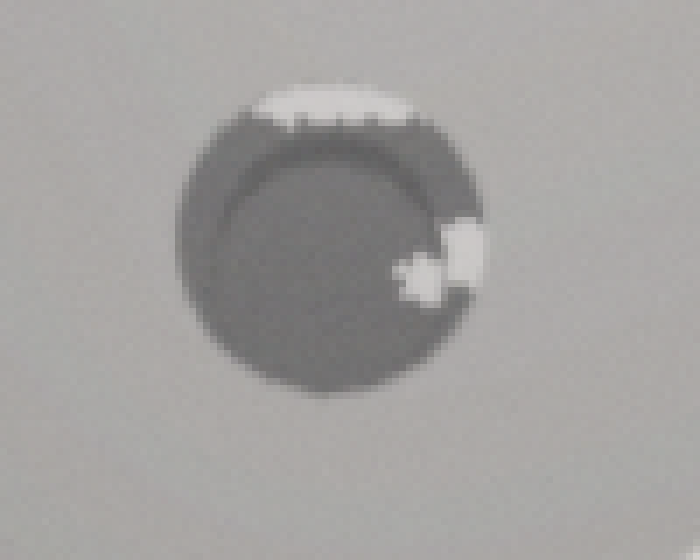

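Taking near and far rim points fixes the perspective error. The rim midpoint is (0.4511, 0.0058) and the knob is (0.4516, 0.0070), so they agree. I'll descend and grip.

```bash
python3 -m crank '[[-0.027,0.10,-0.007,0,0,0,1],[-0.027,0.2,-0.007,0,0,0,1],[-0.027,0.28,-0.007,0,0,0,1],[-0.027,0.34,-0.007,0,0,0,1],[-0.027,0.38,-0.007,0,0,0,1],[-0.027,0.40,-0.007,0,0,0,1],[-0.027,0.40,-0.007,0,0,0,1],[-0.027,0.40,-0.007,0,0,0,1]]'
python3 -m crank '[[0,0,0,0,0,0,0.2],[0,0,0,0,0,0,-0.1],[0,0,0,0,0,0,-0.3],[0,0,0,0,0,0,-1],[0,0,0,0,0,0,-1],[0,0,0,0,0,0,-1],[0,0,0,0,0,0,-1],[0,0,0,0,0,0,-1]]' 40
python3 -m crank '[[0,-0.01,0,0,0,0,-1],[0,-0.03,0,0,0,0,-1],[0,-0.05,0,0,0,0,-1],[0,-0.06,0,0,0,0,-1],[0,-0.06,0,0,0,0,-1]]' 40
python3 - <<'E'
from h import *
o=robot.get_obs();im=vision.camera('wrist');cv2.imwrite('pics/w7.png',im)
print(o['position'],np.round(o['ft_force'],2),np.round(o['moment'],3)); go((.43,-.01,.33),(.45,-.2,.33),(.394,-.373,.33))
E
```

```text
time: 18.82
position: [0.4516, 0.0069, 0.1012]
tool_rot: [0.127, -0.695, 0.696, -0.128]
ft_force: [-0.7, 0.2, 0.2]
grip_width: 0.0872
time: 19.82
position: [0.4511, 0.0072, 0.1006]
tool_rot: [0.127, -0.695, 0.696, -0.128]
ft_force: [0.7, -0.5, 0.7]
grip_width: 0.0326
time: 20.45
position: [0.4513, 0.0073, 0.1312]
tool_rot: [0.127, -0.695, 0.696, -0.128]
ft_force: [0.5, -0.4, -3.4]
grip_width: 0.0333
[0.4512592  0.00726678 0.13118516] [ 0.49 -0.4  -3.35] [-0.06   0.017  0.048]
shift [ 0.0514 -0.3983  0.0176]
shift [ 0.1489 -0.3982  0.387 ]
shift [ 0.3764 -0.3983  0.6708]
level turn [-0.0001 -0.     -0.0002]
```

View pics/w7.png

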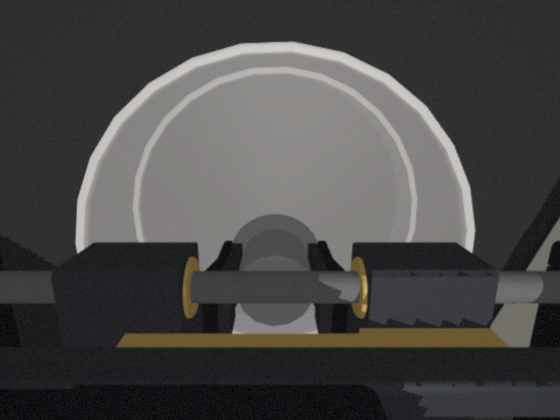

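The cover is held, with the rim symmetric about column 275 and its far edge at row 43. I'll check the offset along tool x.

```bash
python3 - <<'E'
from h import *
o=robot.get_obs();M=R.from_quat(o['tool_rot']).as_matrix()
for u,v in [(280,43),(77,225),(474,225)]:
    p=onz('wrist',u,v,o['position'][2]-.02,o); print((M.T@(p-o['position'])).round(4))
go((.4513,.0073,.335),(.502,-.332,.335))
E
```

```text
[-0.1037  0.02    0.0017]
[-0.018   0.02   -0.1023]
[-0.018   0.02    0.1017]
shift [-7.000e-04 -4.083e-01  3.000e-04]
shift [ 0.1453 -0.4082  0.6708]
level turn [-0.0001 -0.     -0.0002]
```

```bash
python3 -m crank '[[0,-0.06,0,0,0,0,-1],[0,-0.14,0,0,0,0,-1],[0,-0.22,0,0,0,0,-1],[0,-0.3,0,0,0,0,-1],[0,-0.38,0,0,0,0,-1],[0,-0.408,0,0,0,0,-1],[0,-0.408,0,0,0,0,-1]]'
python3 -m crank '[[0.01,0,0.05,0,0,0,-1],[0.03,0,0.14,0,0,0,-1],[0.05,0,0.23,0,0,0,-1],[0.07,0,0.33,0,0,0,-1],[0.093,0,0.43,0,0,0,-1],[0.115,0,0.53,0,0,0,-1],[0.135,0,0.62,0,0,0,-1],[0.146,0,0.67,0,0,0,-1],[0.146,0,0.67,0,0,0,-1],[0.146,0,0.67,0,0,0,-1]]'
python3 -m crank '[[0,0,0,0,0,0,-1],[0,0,0,0,0,0,-1]]'
python3 - <<'E'
from h import *
go((.5019,-.3319,.29))
im=vision.camera('side');cv2.imwrite('pics/side6.png',im);im=vision.camera('wrist');cv2.imwrite('pics/w8.png',im)
E
```

```text
time: 21.38
position: [0.4508, 0.0073, 0.3343]
tool_rot: [0.127, -0.695, 0.696, -0.128]
ft_force: [0.2, -1.7, -4.1]
grip_width: 0.0329
time: 22.62
position: [0.5007, -0.3304, 0.3321]
tool_rot: [-0.129, 0.697, -0.694, 0.127]
ft_force: [0.7, 0.7, -3.2]
grip_width: 0.0331
time: 22.88
position: [0.5016, -0.3308, 0.3346]
tool_rot: [-0.128, 0.696, -0.695, 0.128]
ft_force: [-0.3, -0.1, -3.3]
grip_width: 0.0331
shift [0.0002 0.0892 0.0024]
level turn [0.0001 0.     0.    ]
```

View pics/side6.png

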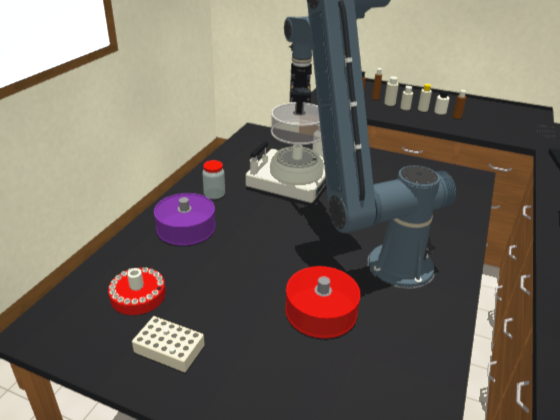

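View pics/w8.png

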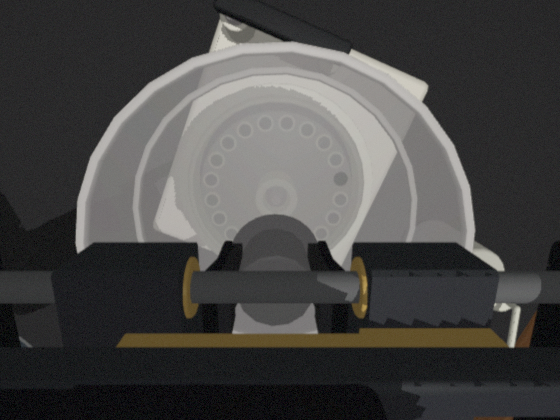

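The carousel is visible through the cover, with its hub at (275,196). The view is centred and the cover is level, so I'll lower it.

```bash
python3 -m crank '[[0,0.03,0.0024,0,0,0,-1],[0,0.07,0.0024,0,0,0,-1],[0,0.11,0.0024,0,0,0,-1],[0,0.15,0.0024,0,0,0,-1],[0,0.175,0.0024,0,0,0,-1],[0,0.19,0.0024,0,0,0,-1],[0,0.19,0.0024,0,0,0,-1],[0,0.19,0.0024,0,0,0,-1]]'
python3 - <<'E'
from h import *
o=robot.get_obs();print([np.round(proj('wrist',(.5013,-.3318,z),o),1) for z in (.126,.175)])
go((.5019,-.3319,.212))
im=vision.camera('side');cv2.imwrite('pics/side7.png',cv2.resize(im[80:200,220:380],None,fx=5,fy=5,interpolation=cv2.INTER_NEAREST));im=vision.camera('wrist');cv2.imwrite('pics/w9.png',im)
E
```

```text
time: 23.98
position: [0.5024, -0.3333, 0.2403]
tool_rot: [0.127, -0.695, 0.696, -0.128]
ft_force: [-0.3, -1.2, -4.0]
grip_width: 0.0328
[array([273.1, 211.9]), array([272.8, 231.4])]
shift [ 0.      0.0566 -0.0031]
level turn [-0.0005 -0.     -0.0002]
```

View pics/side7.png

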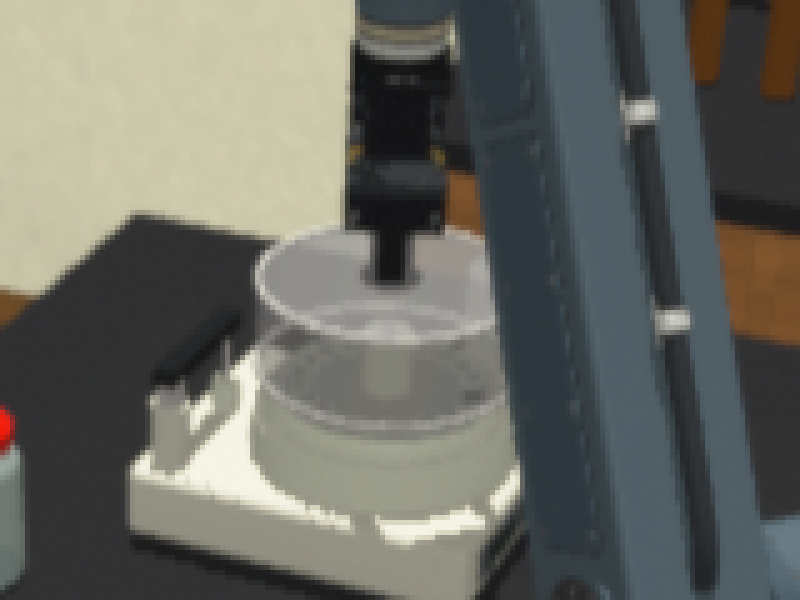

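View pics/w9.png

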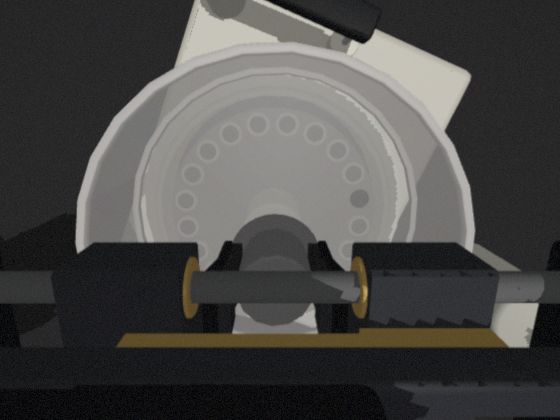

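The cover is concentric with the bowl and just above the collar. I'll lower the last 30 mm slowly.

```bash
python3 -m crank '[[0,0,-0.0022,0,0,0,-1],[0,0.01,-0.0022,0,0,0,-1],[0,0.02,-0.0022,0,0,0,-1],[0,0.03,-0.0022,0,0,0,-1],[0,0.04,-0.0022,0,0,0,-1],[0,0.045,-0.0022,0,0,0,-1],[0,0.05,-0.0022,0,0,0,-1],[0,0.053,-0.0022,0,0,0,-1],[0,0.053,-0.0022,0,0,0,-1]]'
```

```text
time: 25.2
position: [0.5016, -0.3319, 0.213]
tool_rot: [-0.128, 0.696, -0.695, 0.128]
ft_force: [0.4, 0.6, -3.6]
grip_width: 0.0325
```

```bash
python3 -m crank '[[0,0.003,0,0,0,0,-1],[0,0.006,0,0,0,0,-1],[0,0.006,0,0,0,0,-1],[0,0.006,0,0,0,0,-1]]'
```

```text
time: 25.7
position: [0.5017, -0.3319, 0.2106]
tool_rot: [0.127, -0.695, 0.696, -0.128]
ft_force: [-0.6, 0.4, 0.4]
grip_width: 0.0329
```

```bash
python3 -m crank '[[0,0.001,0,0,0,0,-1],[0,0.002,0,0,0,0,-1],[0,0.002,0,0,0,0,-1]]'
python3 -m crank '[[0,0,0,0,0,0,0],[0,0,0,0,0,0,0.5],[0,0,0,0,0,0,0.8],[0,0,0,0,0,0,1],[0,0,0,0,0,0,1],[0,0,0,0,0,0,1]]'
python3 -m crank '[[0,-0.05,0,0,0,0,1],[0,-0.12,0,0,0,0,1],[0,-0.2,0,0,0,0,1],[0.1,-0.25,0,0,0,0,1],[0.14,-0.25,0,0,0,0,1],[0.14,-0.25,0,0,0,0,1],[0.14,-0.25,0,0,0,0,1]]'
python3 - <<'E'
from h import *
o=robot.get_obs();im=vision.camera('wrist');cv2.imwrite('pics/w10.png',im)
im=vision.camera('side');cv2.imwrite('pics/side8.png',cv2.resize(im[80:200,220:380],None,fx=5,fy=5,interpolation=cv2.INTER_NEAREST))
print(o['position'],[np.round(proj('wrist',(.5013,-.3318,z),o),1) for z in (.19,.228)])
E
```

```text
time: 26.08
position: [0.5017, -0.332, 0.2106]
tool_rot: [0.127, -0.695, 0.696, -0.128]
ft_force: [-2.6, 2.8, 7.3]
grip_width: 0.033
time: 26.82
position: [0.5016, -0.3319, 0.209]
tool_rot: [-0.128, 0.696, -0.695, 0.128]
ft_force: [0.2, 0.0, -0.4]
grip_width: 0.0836
time: 27.7
position: [0.4365, -0.3561, 0.3328]
tool_rot: [-0.128, 0.696, -0.695, 0.127]
ft_force: [-0.4, 0.9, -0.0]
grip_width: 0.0871
[ 0.43647087 -0.35610078  0.33280284] [array([276.3, 121. ]), array([276.4, 121.2])]
```

View pics/w10.png

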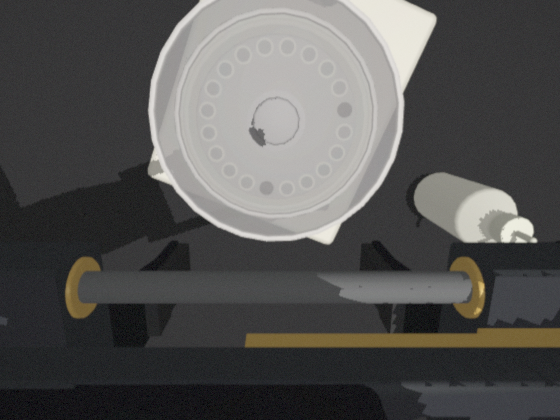

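View pics/side8.png

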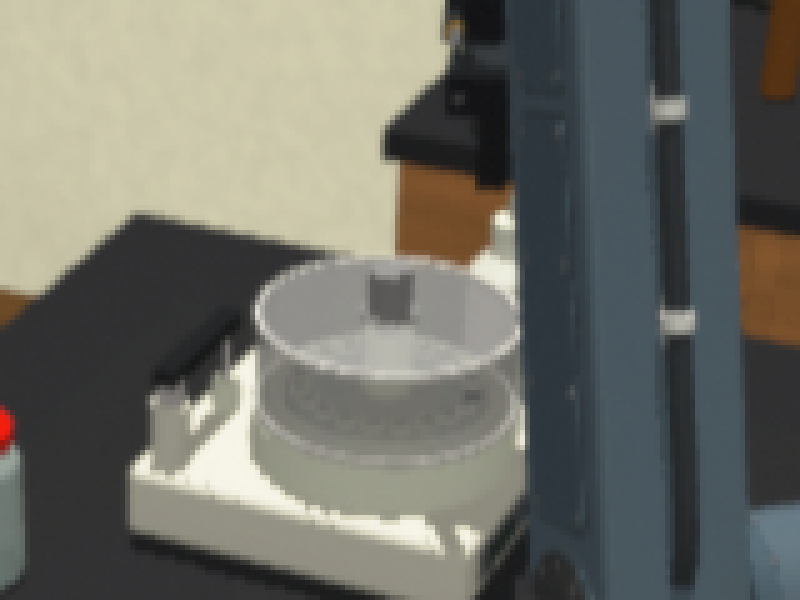

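The knob top is at (276,121), against a predicted (276.4,121.2). The cover's lower edge lies evenly on the ledge and the gripper is clear, so I'm handing in.

```bash
python3 -c "
from rig import robot
print(robot.hand_in())"
```

```text
the job is handed in; nothing more can be done
None
```

The carousel is mounted on the spindle and the dust cover is on the bowl. I handed the job in with the clock at about 28 s of the 69 s limit; the hand-in reported no verdict.

- **Carousel:** I lowered it over the spindle in the gripper. Contact came at a tool height of 148 mm, which is the expected seated height. I released it there, and the wrist picture showed the hub and spindle tip concentric, about 1 px from the predicted position.
- **Cover:** I lowered it in the gripper until it touched the ledge at a tool height of 210.6 mm, against 210 mm expected. After release, the knob was within 1 px of the spindle axis, and the side view showed the lower edge even on the visible part of the ledge.
- **Bystanders and robot:** The arm met no unexpected contact forces, and the bystanders that showed in the later pictures looked unmoved. I did not re-measure their positions. The open gripper was clear of everything at hand-in.

Two measurements disagreed along the way:
- **Overhead view:** it placed the carousel about 3 mm off in y from where the gripper found it.
- **First cover estimate:** it was 6 mm off because I averaged the rim's edges in the picture. Measuring the near and far rim points separately fixed that before I gripped it.

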